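# Pin the cylinder clevis to the clamp lever

### The arm

A 6-joint arm with a two-finger parallel gripper is mounted at the origin on the work surface. World frame = base frame: x ahead of the robot, y to its left, z up, the work surface at z = 0. Lengths are in m, angles in rad, forces in N, time in s.
With the tool pointing down it reaches from about 0.3 to 0.875 m from the base axis. Payload 6.4 kg.
Tool frame: the origin (TCP) lies between the finger pads; the fingertips stand tip_extent ahead of it and the grasp point (between the pads) lies 5 mm behind it (tip_extent is the distance from the TCP to the fingertips, in m); z points along the fingers, y is the direction in which the jaws open and shut (so a half turn about z gives the same grasp; the last joint's range is limited). The gripper opens to 85 mm and grips with 20 to 120 N. Pads are 22 mm wide; open, the fingers measure 114 mm over their backs; the gripper's body (76 mm by 85 mm) begins 54 mm behind the grasp point. The pads swing forward as they close: fully open they stand 13 mm farther back than shut.
Start: joints at [-1.318, 0.181, 1.607, -0, 1.354, -0.206], TCP at [0.255, -0.516, 0.245] pointing down, gripper open.
Joint ranges: [-2.99, 2.99], [-0.89, 2.07], [0.3, 2.58], [-1.14, 4.28], [0, 2.63], [-3.12, 3.12]. Speed limits (rad/s): [2.57, 2.57, 3.01, 3.14, 3.14, 3.14].

### API

Orientations are given as a unit quaternion [w, x, y, z].
In Python, from bench import * gives the robot as it stands.
- The arm moves only by the shell command python3 -m jog 'ROWS'. ROWS is JSON, a list of rows, each a list of 3 entries, a list of its own where there are three numbers: the shift along the tool's x, y, z in mm, then the turn, a rotation vector about the tool's x, y, z in rad, then the opening, from 0 (shut) to 1 (fully open). A call has 1 to 20 rows; each row is the pose to reach, as a shift and turn from the pose measured when the call began, along the tool's axes at that moment; what a row does not reach only later rows make up. A row lasts 1/12 s, in which the tool goes at most 41.7 mm and 7.16 degrees, less where a joint would pass 70% of its speed; a pose out of reach is approached as far as the arm can. A call with a gripper value outside its range is refused whole. The fingers move at their own pace and stop on an object; the grip force is fixed at half the most. Time passes only in rows, so rows that repeat a pose let the fingers close. It gives the time, the measured TCP pose, the force and the opening at its end, in the units of the state.
- get_obs(): the state, without advancing time (a new reading comes with each control period).
- camera(name): name is "side" or "top"; returns (picture, depth): 480x640x3 uint8, red, green, blue; 480x640 float32, m along the optical axis (not along the pixel's ray), 0 where there is no reading.
- get_calibration(name): a dict with "fx", "fy", "cx", "cy" (pixels), "world_from_camera" (4x4, takes a point from camera to world coordinates). Camera axes: x right, y down, z forward; pixel columns grow to the right and rows downward; lengths in m; the calibration is good to about 2 mm. A picture is of the moment at which its call begins. get_calibration takes no time and is no camera call.
- hand_in(): hands the job in, once; it reports no verdict.
The state is a dict: "time_s": time; "q": joint angles; "dq": joint speeds; "joint_efforts": joint torques, N m; "eef_pos": TCP position; "eef_rot": TCP orientation; "wrist_force": force on the tool from outside, world axes, zero at the start; "torque": the same for the moment, N m; "opening": opening from 0.0 (shut) to 1.0 (fully open).
Only numpy, scipy, OpenCV 4.12 (cv2) and the standard library are available. Lean on these libraries where they do the work, as an engineer would, in place of code of your own. Each camera call takes 0.05 s, during which the arm holds its last target.

### The job

Connect the hydraulic cylinder to the yellow clamp lever: take the red-gripped clevis pin from the wooden rack and thread it down through the top jaw of the rod's clevis, the hidden eye of the lever and the bottom jaw, until its collar lies fully down on the clevis. The rod stands 5 to 26 mm too far in, so with the pin in the top jaw draw it out and feel for the eye's hole with a light hand, never pressing the pin harder than about 20 N. Let go of the pin, and leave the other pins and loose things as they are.

Things in the scene. Friction and masses are not known exactly. Their poses are not given: they have to be found in the camera images.
- clevis_pin: Pin to fit: steel, 18 mm shank 56 mm long, last 3 mm tapering to 15.8 mm at the nose; round collar 32 mm across, 6 thick; above it a red square grip 20 x 20 x 42 mm. About 0.28 kg. Origin: centre of the collar's underside; z up along the grip (nose z -56, collar top +6, grip +6 to +48), x and y square to the grip's flats. Stands in one of the rack's holes, hanging on its collar.
- pin_rack: Wooden block 200 x 70 x 62 mm (x, y, z) fixed to the bench, with three upright through-holes 23.5 mm wide on its long (x) axis at x = -65, 0 and +65 mm. Origin: centre of its underside.
- clevis_hole (a point): Centre of the 19.5 mm pin hole at the top face of the rod's steel clevis, 77 mm above the bench; z up, y along the rod towards the cylinder. The clevis is a level fork, 44 mm wide, 42 high: top jaw 11 mm, slot 20, bottom jaw 11, same hole in both, in line. Jaws reach 36 mm from the hole centre to the free end (-y); the web begins 38 mm behind it (+y).
- fixture: Blue bench fixture (fixed) carrying cylinder, clevis and yellow lever. Origin at bench level below the rod's centre line, abreast of the lever's pivot; y along the rod's centre line to the cylinder's tail, x along the lever to its upright pivot at x = 110 mm, y = 0; z up. Bed 15 mm thick; nothing on it is higher than 100 mm.
- eye_line (a point): Fixed point of the fixture, 65 mm above its origin, axes as the fixture's: level with the top face of the lever's eye, a boss 68 mm across, 18 thick, in the clevis slot, with a 19.5 mm upright hole hidden under the top jaw. The hole's centre lies 110 mm from the lever's pivot (so x is 0 to 1 mm), its y anywhere from -14 to +6 mm. The lever is stiff and stays put under light forces.
- tail_pivot (a point): Upright pivot at the cylinder's tail, 350 mm behind the fixture's origin (+y). The cylinder swings about it (0.5 N m, 1.5 N at the clevis); at the start the clevis hole is up to 4 mm to either side of the fixture's y axis. The rod slides (hole y +12.5 to -16.5 mm) with 3 N seal drag; it starts at y +11 to +12 mm. Drawn by a pin in its top jaw, the clevis follows and stays where left.
- slim_pin: Bystander: a 14 mm pin of the same height with a dark grip, standing in the rack. Origin: centre of its collar's underside.
- stout_pin: Bystander: a 20.5 mm pin of the same height with a green grip, standing in the rack; too thick for the clevis. Origin: centre of its collar's underside.
- die_ring: Bystander: bare steel ring, 90 mm across, 45 mm tall. Origin: centre of its underside.
- blue_ring: Bystander: blue ring, 76 mm across, 50 mm tall. Origin: centre of its underside.
- bushing: Bystander: brass bushing, 36 mm across, 36 mm tall, standing on the fixture's bed beside the lever. Origin: centre of its underside.
- tube_offcut: Bystander: offcut of square aluminium tube, 50 x 140 x 50 mm. Origin: centre of its underside.
- stepped_plug: Bystander: stepped aluminium plug, 70 mm across, 45 mm tall. Origin: centre of its underside.
There are look-alikes about, which are no part of the job. Leave any orange or purple look-alike of the clevis_pin alone.

How it is judged:
By the outcome, as a careful person would: the job done as asked, in the order asked, and still so for the second after the job is handed in, with the robot touching nothing.
It also fails if it takes over 72 s, if anything falls off the work surface, if the arm or the gripper's body presses on something with over 40 N, if the wrist force passes 120 N, or if a joint passes its speed limit or range.

## Working session

There is one attempt and no reset: what is moved stays moved. The work goes in short steps, Python scripts to look and compute and a shell command to move; the robot and the scene stay as the last step left them, time stands still between calls to the robot, and variables do not carry over. Pictures are saved under pics/ and viewed, and the job is handed in when it is done.

```bash
mkdir -p pics; ls; python3 - <<'E'
from bench import *
import cv2,numpy as np
print(get_obs())
for n in("top","side"):
    p,d=camera(n); c=get_calibration(n); print(n,c)
    cv2.imwrite(f"pics/{n}0.png",cv2.cvtColor(p,cv2.COLOR_RGB2BGR)); np.save(f"{n}0.npy",d)
E
```

```text
pics
{'time_s': 0.0, 'q': array([-1.31832037e+00,  1.81553145e-01,  1.60805948e+00,  1.41724720e-05,
        1.35376918e+00, -2.06283475e-01]), 'dq': array([ 0.00056073, -0.00075749,  0.00112837,  0.00098065, -0.00069122,
        0.00107444]), 'joint_efforts': array([-5.17580556e-04, -4.44875050e+01, -3.51335657e+01, -3.58419757e-04,
        9.24052438e-03,  9.27840972e-06]), 'eef_pos': array([ 0.25451991, -0.51499397,  0.24435244]), 'eef_rot': array([-8.94494776e-04,  9.73807577e-01,  2.27371948e-01, -1.37426581e-05]), 'wrist_force': array([ 0.09475768,  0.03315873, -0.23829667]), 'torque': array([-0.01264862,  0.03680306,  0.02958007]), 'opening': 0.9978723132119477}
top {'fx': 575.6962956723412, 'fy': 575.6962956723412, 'cx': 310.86543799860794, 'cy': 246.31170815843356, 'world_from_camera': array([[-0.00211083, -0.99759728,  0.06924748,  0.45266643],
       [-0.99994089,  0.0028442 ,  0.01049379, -0.0020298 ],
       [-0.01066553, -0.06922124, -0.99754432,  1.44707387],
       [ 0.        ,  0.        ,  0.        ,  1.        ]])}
side {'fx': 484.44580282389467, 'fy': 484.44580282389467, 'cx': 320.0950534512703, 'cy': 240.99470158290848, 'world_from_camera': array([[ 0.98653127, -0.09492958,  0.13320824,  0.41105401],
       [-0.16215489, -0.67456525,  0.72018575, -0.70815618],
       [ 0.02149072, -0.73208613, -0.68087301,  0.73220757],
       [ 0.        ,  0.        ,  0.        ,  1.        ]])}
```

View pics/top0.png

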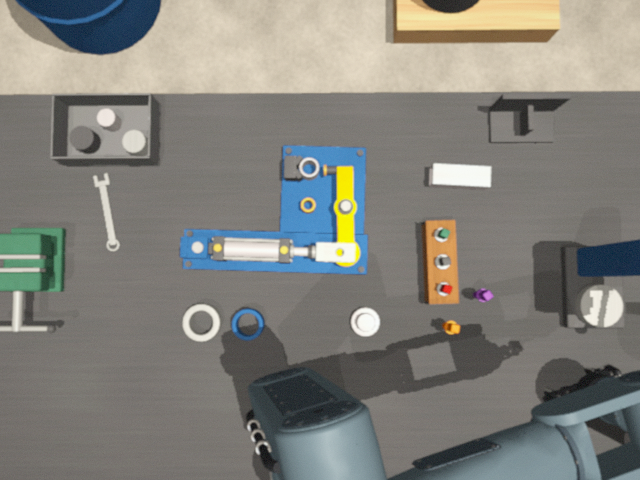

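View pics/side0.png

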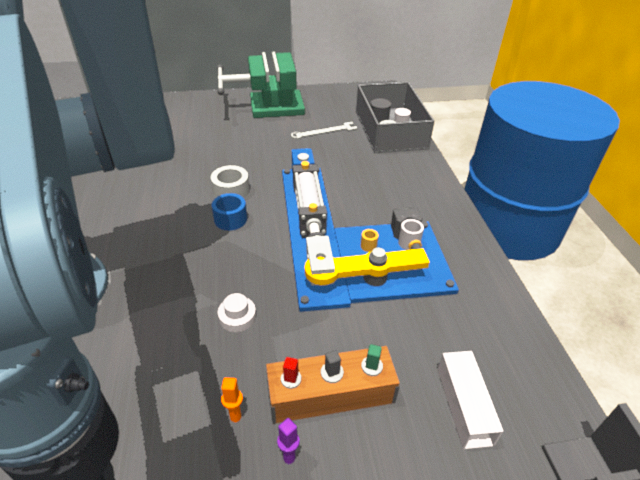

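The top view shows the rack at about (443,262), holding the red pin at (445,289), the dark pin at (442,262) and the green pin at (442,234). The loose look-alikes are orange at (452,327) and purple at (484,295). Only the red one in the rack fits the description. Next I'll confirm it in enlarged crops.

```bash
python3 - <<'E'
import cv2,numpy as np
t=cv2.imread("pics/top0.png");s=cv2.imread("pics/side0.png")
a=cv2.resize(t[210:340,410:510],None,fx=4,fy=4,interpolation=cv2.INTER_CUBIC)
b=cv2.resize(s[340:430,250:410],None,fx=2.5,fy=2.5,interpolation=cv2.INTER_CUBIC)
c=np.zeros((520,800,3),np.uint8);c[:,:400]=a;c[:b.shape[0],400:400+b.shape[1]]=b
cv2.imwrite("pics/c1.png",c)
a=cv2.resize(t[220:280,280:380],None,fx=8,fy=8,interpolation=cv2.INTER_CUBIC)
cv2.imwrite("pics/c2.png",a)
a=cv2.resize(s[210:300,280:400],None,fx=6,fy=6,interpolation=cv2.INTER_CUBIC)
cv2.imwrite("pics/c3.png",a)
E
```

```text
(no output)
```

View pics/c1.png

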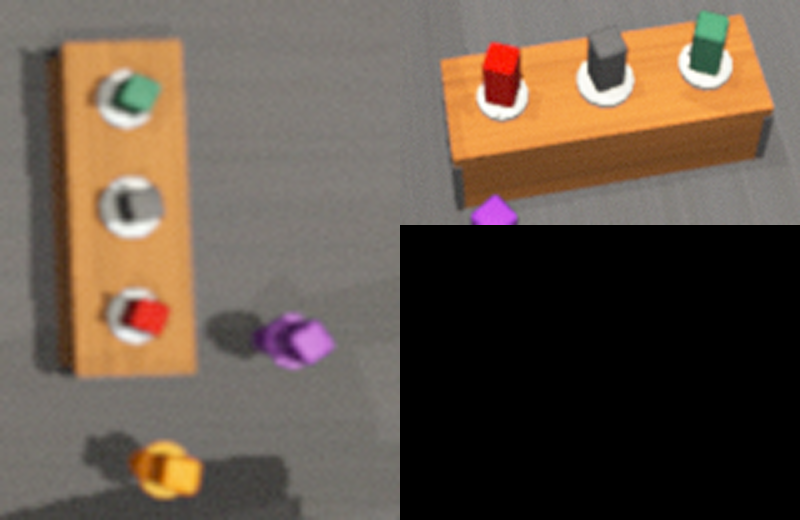

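View pics/c2.png

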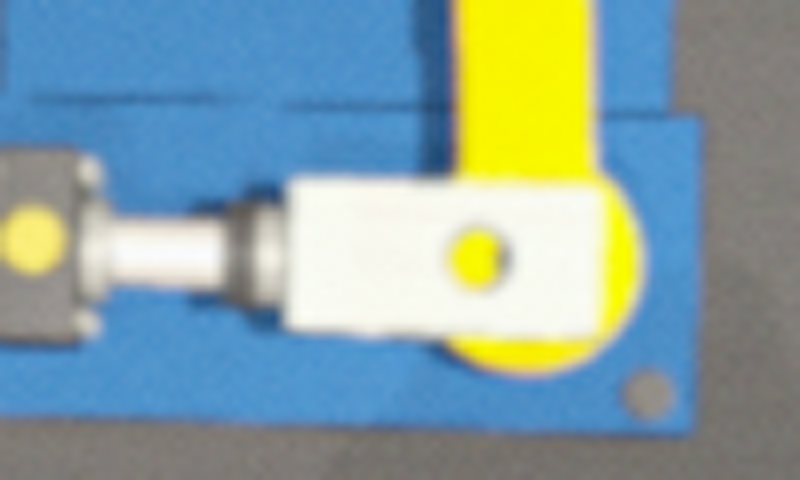

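View pics/c3.png

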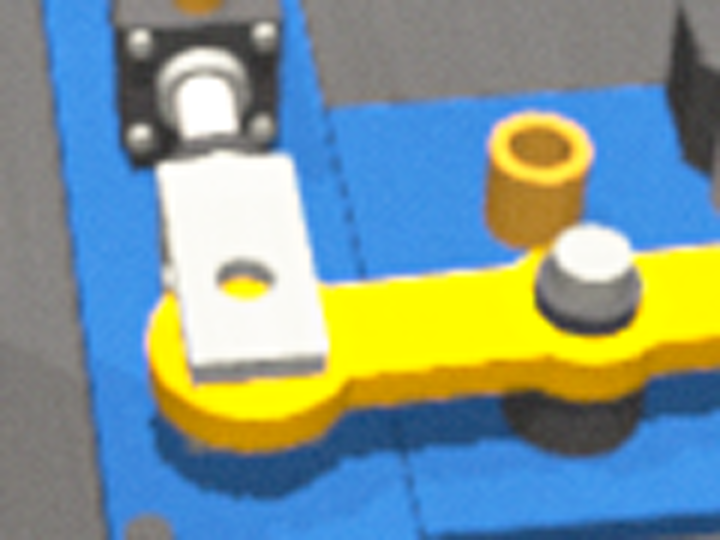

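The crop confirms it: the red-gripped pin stands in the rack's right-hand hole, with its collar at top px (443.5,289) and its grip top at (446.5,289). The clevis hole is at top px (339.7,252). The yellow boss is visible around the clevis, and its outline gives an estimate of where the eye is. Next I'll measure these.

```bash
cat > h.py <<'E'
from bench import *
import cv2,numpy as np
def ray(n,u,v,z):
    c=get_calibration(n);T=np.array(c["world_from_camera"])
    d=T[:3,:3]@np.array([(u-c["cx"])/c["fx"],(v-c["cy"])/c["fy"],1]);o=T[:3,3]
    return o+d*(z-o[2])/d[2]
E
python3 - <<'E'
from h import *
for n in("top","side"):
    im=cv2.imread(f"pics/{n}0.png");hsv=cv2.cvtColor(im,cv2.COLOR_BGR2HSV)
    red=((hsv[...,0]<6)|(hsv[...,0]>174))&(hsv[...,1]>180)&(hsv[...,2]>80)
    k,l,st,ce=cv2.connectedComponentsWithStats(red.astype(np.uint8))
    for i in range(1,k):
        if st[i,4]>30: print(n,"red",st[i],ce[i])
    # yellow boss
# hole and points
f=lambda n,u,v,z:np.round(ray(n,u,v,z)*1000,1)[:2]
print("clevis hole top",f("top",280+478/8,220+258/8,.077),"side",f("side",280+246/6,210+279/6,.077))
print("grip top",f("top",446.7,289,.110),"collar",f("top",443.5,289,.068),"side collar",f("side",250+502/2.5,340+96/2.5,.068),"side griptop",f("side",250+502/2.5,340+53/2.5,.110))
print("rack corners",[f("top",410+x/4,210+y/4,.062) for x,y in((62,41),(180,38),(196,374),(76,376))])
print("rack side",[f("side",250+(x-400)/2.5,340+y/2.5,.062) for x,y in((442,60),(742,15),(772,105),(454,158))])
print("tail pivot? top (198,247)",f("top",198,247,.06))
print("lever pivot",f("top",345,207,.09), "bed corner",f("top",280+703/8,220+118/8,.015),f("top",280+690/8,220+435/8,.015))
# pixel edge of boss
im=cv2.imread("pics/top0.png");hsv=cv2.cvtColor(im,cv2.COLOR_BGR2HSV)
y=((hsv[...,0]>24)&(hsv[...,0]<34)&(hsv[...,1]>150)).astype(np.uint8)
cs,_=cv2.findContours(y,cv2.RETR_EXTERNAL,cv2.CHAIN_APPROX_NONE)
P=[]
for c in cs:
    for u,v in c[:,0]:
        if 335<u<365 and 240<v<270: 
            p=ray("top",u,v,.065)*1000;P.append(((u,v),p[:2].round(1).tolist()))
for p in P:print(p)
E
```

```text
top red [441 285  11   8  59] [446.44067797 288.55932203]
side red [283 357  15  25 291] [290.29553265 368.95532646]
clevis hole top [533.4 -56.4] side [533.9 -58.5]
grip top [ 445.7 -301.6] collar [ 445.5 -303.4] side collar [ 691.3 -343.1] side griptop [ 684.  -338.4]
rack corners [array([ 611.1, -264.4]), array([ 612.7, -335.4]), array([ 410.9, -341.1]), array([ 409.8, -269.5])]
rack side [array([ 411.5, -271.1]), array([ 610.1, -266.2]), array([ 611.1, -333.7]), array([ 413. , -339.5])]
tail pivot? top (198,247) [548.1 285.7]
lever pivot [640.1 -69. ] bed corner [ 580.6 -129.2] [ 481.8 -124.3]
((np.int32(337), np.int32(263)), [508.3, -50.1])
((np.int32(338), np.int32(264)), [505.9, -52.5])
((np.int32(339), np.int32(264)), [505.9, -54.9])
((np.int32(340), np.int32(264)), [505.9, -57.3])
((np.int32(341), np.int32(265)), [503.4, -59.7])
((np.int32(342), np.int32(265)), [503.4, -62.1])
((np.int32(343), np.int32(265)), [503.4, -64.5])
((np.int32(344), np.int32(265)), [503.4, -66.9])
((np.int32(345), np.int32(265)), [503.4, -69.3])
((np.int32(346), np.int32(265)), [503.4, -71.7])
((np.
[... 3420 characters left out ...]
561.2, -60.0])
((np.int32(342), np.int32(241)), [561.2, -62.5])
((np.int32(343), np.int32(241)), [561.2, -64.9])
((np.int32(344), np.int32(241)), [561.2, -67.3])
((np.int32(345), np.int32(241)), [561.2, -69.7])
((np.int32(346), np.int32(241)), [561.2, -72.1])
((np.int32(347), np.int32(242)), [558.8, -74.5])
((np.int32(348), np.int32(242)), [558.8, -76.9])
((np.int32(349), np.int32(242)), [558.7, -79.3])
((np.int32(350), np.int32(242)), [558.7, -81.7])
((np.int32(351), np.int32(242)), [558.7, -84.1])
((np.int32(352), np.int32(242)), [558.7, -86.5])
((np.int32(353), np.int32(242)), [558.7, -88.9])
((np.int32(354), np.int32(242)), [558.7, -91.3])
((np.int32(353), np.int32(241)), [561.1, -88.9])
```

```bash
python3 - <<'E'
import cv2,numpy as np
t=cv2.imread("pics/top0.png");s=cv2.imread("pics/side0.png")
a=cv2.resize(t[275:303,428:463],None,fx=16,fy=16,interpolation=cv2.INTER_CUBIC)
cv2.imwrite("pics/c4.png",a)
cv2.imwrite("pics/c5.png",cv2.resize(s[350:395,265:315],None,fx=13,fy=13,interpolation=cv2.INTER_CUBIC))
E
```

```text
(no output)
```

View pics/c4.png

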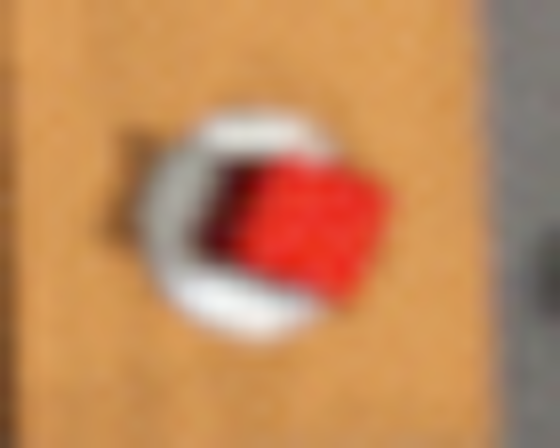

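View pics/c5.png

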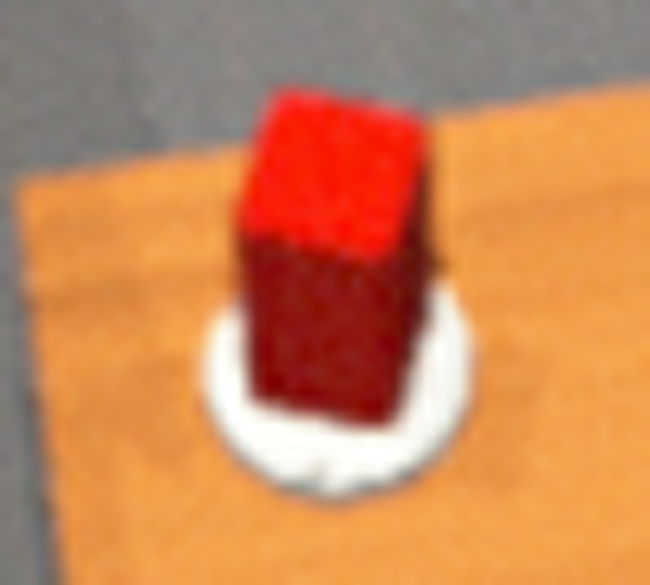

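```bash
python3 - <<'E'
from h import *
def go(n,pts,z,s,ox,oy):
    P=np.array([ray(n,ox+(x+.5)/s-.5,oy+(y+.5)/s-.5,z)[:2]*1000 for x,y in pts]); 
    e=[np.linalg.norm(P[i]-P[i-1]) for i in range(4)] 
    a=[np.degrees(np.arctan2(*(P[i]-P[i-1])[::-1]))%90 for i in range(4)]
    print(n,P.mean(0).round(1),np.round(e,1),np.round(a,1))
go("side",[(280,92),(428,122),(385,258),(240,225)],.110,13,265,350)
go("top",[(388,195),(345,300),(237,262),(278,160)],.110,16,428,275)
f=lambda n,x,y,z,s,ox,oy:print(n,(ray(n,ox+(x+.5)/s-.5,oy+(y+.5)/s-.5,z)*1000).round(1)[:2])
f("side",338,368,.068,13,265,350)
f("top",252,222,.068,16,428,275)
# hole in clevis again
f("top",478,258,.077,8,280,220); f("side",246,279,.077,6,280,210)
# ring hole: clevis outline corners
print("clevis corners")
for x,y in((288,178),(604,184),(600,336),(286,332)): f("top",x,y,.077,8,280,220)
for x,y in((160,160),(290,155),(326,355),(195,368)): f("side",x,y,.077,6,280,210)
# fixture dims
print("tail etc"); f("top",200,247,.06,1,0,0)
print("boss right edge/bottom"); f("top",645,262,.065,8,280,220); f("top",528,376,.065,8,280,220)
f("side",148,340,.065,6,280,210)
E
python3 - <<'E'
import cv2
t=cv2.imread("pics/top0.png");s=cv2.imread("pics/side0.png")
cv2.imwrite("pics/c6.png",cv2.resize(t[225:285,175:275],None,fx=8,fy=8,interpolation=cv2.INTER_CUBIC))
cv2.imwrite("pics/c7.png",cv2.resize(t[180:240,300:400],None,fx=8,fy=8,interpolation=cv2.INTER_CUBIC))
E
```

```text
side [ 445.8 -305.7] [18.  17.6 18.4 17.1] [69.1 68.3 67.4 66.9]
top [ 446.  -302.4] [16.6 16.4 16.4 15.9] [72.1 66.8 70.4 67.2]
side [ 445.6 -305.1]
top [ 446.9 -302.9]
top [534.4 -55.4]
side [533.3 -57.3]
clevis corners
top [558.5   1.1]
top [556.4 -93. ]
top [511.1 -91.5]
top [512.5   1.9]
side [514.    2.5]
side [557.5  -1. ]
side [552.5 -94. ]
side [511.2 -93.8]
tail etc
top [548.  280.9]
boss right edge/bottom
top [ 533.8 -106. ]
top [499.7 -70.6]
side [500.  -68.2]
```

View pics/c6.png

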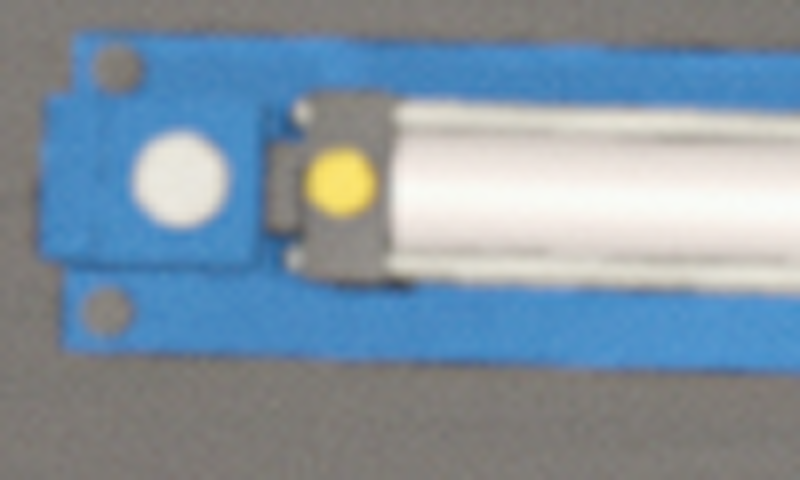

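View pics/c7.png

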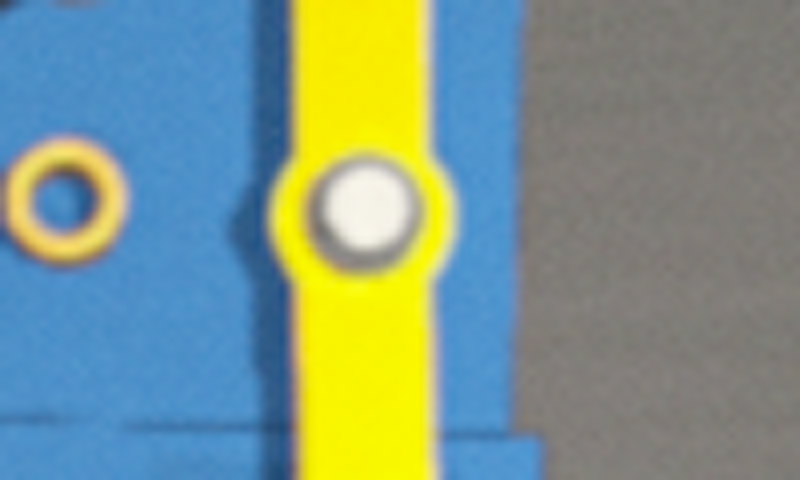

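```bash
cat >> h.py <<'E'
from scipy.spatial.transform import Rotation as R
def plan(goal_mm,yaw_y_deg=None):
    """tool-frame shift & rotvec for tool straight down with tool-y at yaw"""
    o=get_obs();r=R.from_quat(np.roll(o["eef_rot"],-1))
    s=r.inv().apply(np.array(goal_mm)-o["eef_pos"]*1000)
    cur=r.as_matrix()[:,1];
    if yaw_y_deg is None: yaw_y_deg=np.degrees(np.arctan2(cur[1],cur[0]))
    a=np.radians(yaw_y_deg);y=np.array([np.cos(a),np.sin(a),0]);z=np.array([0,0,-1]);x=np.cross(y,z)
    t=R.from_matrix(np.c_[x,y,z])
    print("t",o["time_s"],"pos",(o["eef_pos"]*1000).round(1),"yaw",np.degrees(np.arctan2(cur[1],cur[0])).round(1),"F",o["wrist_force"].round(1),"open",round(o["opening"],3))
    print("shift",s.round(1),"rot",(r.inv()*t).as_rotvec().round(3))
    print("tool axes\n",r.as_matrix().round(3))
E
python3 - <<'E'
from h import *
import bench
print([n for n in dir(bench) if not n.startswith('_')], getattr(bench,'tip_extent',None))
plan([446,-304,150],-111.5)
f=lambda n,x,y,z,s,ox,oy:print(n,(ray(n,ox+(x+.5)/s-.5,oy+(y+.5)/s-.5,z)*1000).round(1)[:2])
print("bed lower edge"); f("top",65,350,.015,8,175,225);f("top",690,435,.015,8,280,220);f("top",703,118,.015,8,280,220)
print("tail");f("top",180,180,.08,8,175,225)
print("lever pivot");f("top",363,213,.065,8,300,180);f("top",366,206,.095,8,300,180)
E
```

```text
['MotionError', 'camera', 'get_calibration', 'get_obs', 'hand_in', 'tip_extent'] 0.014
t 0.1 pos [ 254.5 -515.1  244.5] yaw -63.7 F [-0.1 -0.1 -1.3] open 0.997
shift [ 265.1 -104.3   94.7] rot [-0.002  0.     0.834]
tool axes
 [[ 0.897  0.443 -0.   ]
 [ 0.443 -0.897  0.001]
 [ 0.    -0.002 -1.   ]]
bed lower edge
top [498.  332.7]
top [ 482.9 -123.3]
top [ 581.7 -128.2]
tail
top [546.5 283.8]
lever pivot
top [645.6 -70. ]
top [643.5 -69.5]
```

```bash
python3 -m jog '[[[40,-16,0],[0,0,0.12],0.7],[[80,-32,0],[0,0,0.24],0.7],[[120,-48,5],[0,0,0.36],0.7],[[160,-64,20],[0,0,0.48],0.7],[[195,-77,35],[0,0,0.58],0.7],[[230,-91,55],[0,0,0.68],0.7],[[250,-98,70],[0,0,0.78],0.7],[[262,-103,75],[0,0,0.834],0.7],[[265,-104,75],[0,0,0.834],0.7],[[265,-104,75],[0,0,0.834],0.7],[[265,-104,75],[0,0,0.834],0.7],[[265,-104,75],[0,0,0.834],0.7]]'
python3 - <<'E'
from h import *
plan([446,-304,87],-111.5)
for n in("top","side"):
    p,d=camera(n);cv2.imwrite(f"pics/{n}1.png",cv2.cvtColor(p,cv2.COLOR_RGB2BGR))
a=cv2.imread("pics/top1.png")[230:350,390:510];b=cv2.imread("pics/side1.png")[290:440,220:370]
cv2.imwrite("pics/d1.png",np.hstack([cv2.resize(a,(400,400),interpolation=2),cv2.resize(b,(400,400),interpolation=2)]))
E
```

```text
time_s: 1.1
eef_pos: [0.4458, -0.3059, 0.1707]
eef_rot: [-0.0, 0.982, -0.187, 0.0]
wrist_force: [0.1, -0.1, -0.8]
opening: 0.701
t 1.1 pos [ 445.8 -305.9  170.7] yaw -111.5 F [ 0.1 -0.1 -0.8] open 0.701
shift [-0.6 -1.8 83.7] rot [-0.    -0.001 -0.   ]
tool axes
 [[ 0.93  -0.367  0.001]
 [-0.367 -0.93  -0.   ]
 [ 0.001 -0.    -1.   ]]
```

View pics/d1.png

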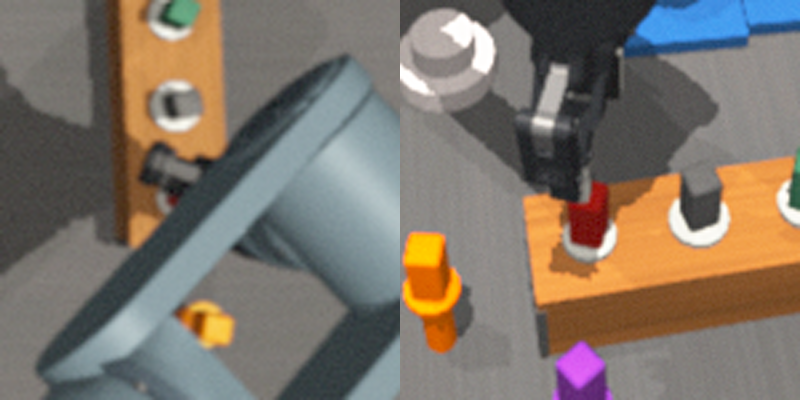

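The gripper is above the red pin, in line with its flats, and clear of the orange pin and the slim pin. I'll go down now.

```bash
python3 -m jog '[[[0,-1,20],[0,0,0],0.6],[[-0.6,-1.8,40],[0,0,0],0.6],[[-0.6,-1.8,55],[0,0,0],0.6],[[-0.6,-1.8,68],[0,0,0],0.6],[[-0.6,-1.8,78],[0,0,0],0.6],[[-0.6,-1.8,83],[0,0,0],0.6],[[-0.6,-1.8,83],[0,0,0],0.6],[[-0.6,-1.8,83],[0,0,0],0.6]]'
python3 - <<'E'
from h import *
plan([446,-304,87],-111.5)
p,d=camera("side");b=cv2.cvtColor(p,cv2.COLOR_RGB2BGR)[320:420,240:365]
cv2.imwrite("pics/d2.png",cv2.resize(b,None,fx=6,fy=6,interpolation=2))
E
```

```text
time_s: 1.87
eef_pos: [0.4459, -0.3044, 0.088]
eef_rot: [-0.0, 0.982, -0.187, 0.0]
wrist_force: [-0.6, -0.7, 0.5]
opening: 0.599
t 1.8667 pos [ 445.9 -304.4   88. ] yaw -111.6 F [-0.6 -0.7  0.5] open 0.599
shift [-0.  -0.4  1. ] rot [-0.    -0.001 -0.001]
tool axes
 [[ 0.93  -0.368  0.001]
 [-0.368 -0.93  -0.   ]
 [ 0.001 -0.    -1.   ]]
```

View pics/d2.png

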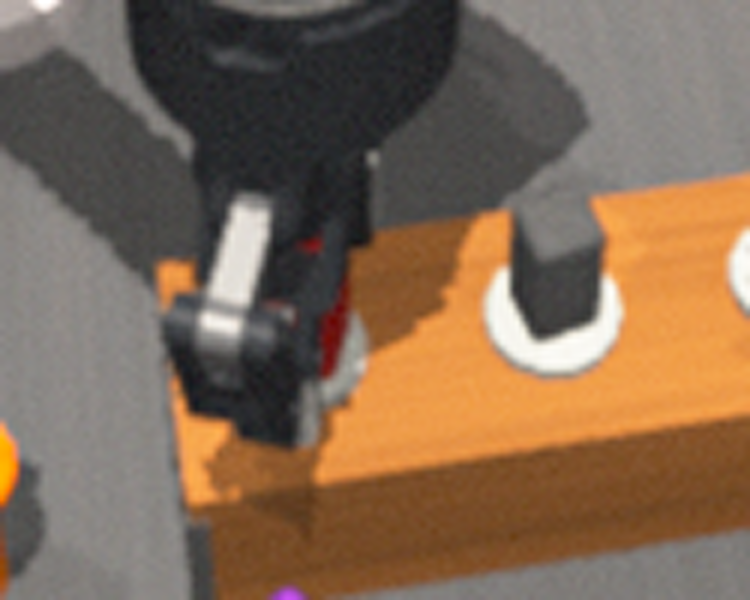

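The fingers straddle the red grip, so I'll close them.

```bash
python3 -m jog '[[[0,0,0],[0,0,0],0.4],[[0,0,0],[0,0,0],0.3],[[0,0,0],[0,0,0],0.2],[[0,0,0],[0,0,0],0.1],[[0,0,0],[0,0,0],0],[[0,0,0],[0,0,0],0],[[0,0,0],[0,0,0],0],[[0,0,0],[0,0,0],0],[[0,0,0],[0,0,0],0]]'
python3 -m jog '[[[0,0,-2],[0,0,0],0],[[0,0,-8],[0,0,0],0],[[0,0,-20],[0,0,0],0],[[0,0,-40],[0,0,0],0],[[0,0,-60],[0,0,0],0],[[0,0,-80],[0,0,0],0],[[0,0,-90],[0,0,0],0],[[0,0,-92],[0,0,0],0],[[0,0,-92],[0,0,0],0]]'
python3 - <<'E'
from h import *
plan([534,-56.5,180],-111.5)
for n in("top","side"):
    p,d=camera(n);cv2.imwrite(f"pics/{n}3.png",cv2.cvtColor(p,cv2.COLOR_RGB2BGR))
b=cv2.imread("pics/side3.png")[260:430,210:400]
cv2.imwrite("pics/d3.png",cv2.resize(b,None,fx=3.5,fy=3.5,interpolation=2))
E
```

```text
time_s: 2.67
eef_pos: [0.4467, -0.305, 0.0893]
eef_rot: [0.001, 0.982, -0.187, 0.001]
wrist_force: [-0.3, 1.0, 6.2]
opening: 0.227
time_s: 3.42
eef_pos: [0.4467, -0.305, 0.1821]
eef_rot: [0.001, 0.982, -0.187, 0.002]
wrist_force: [-0.5, 0.1, -3.4]
opening: 0.224
t 3.4167 pos [ 446.7 -305.   182.1] yaw -111.6 F [-0.5  0.1 -3.4] open 0.224
shift [ -10.2 -263.2    1.6] rot [ 0.001 -0.004 -0.001]
tool axes
 [[ 0.93  -0.368  0.004]
 [-0.368 -0.93  -0.003]
 [ 0.004  0.001 -1.   ]]
```

View pics/d3.png

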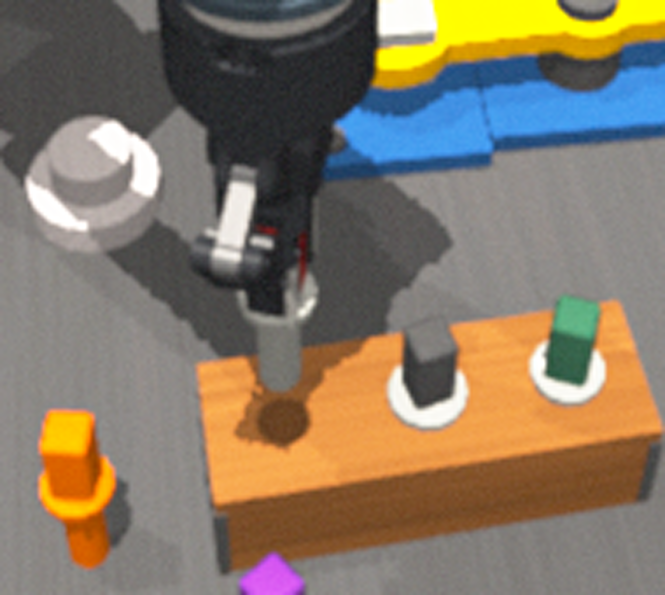

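The pin is held upright and is out of the rack. I'll carry it over to the clevis with the nose above 100 mm.

```bash
python3 -m jog '[[[0,-10,-10],[0,0,0],0],[[-1,-40,-18],[0,0,0],0],[[-3,-75,-20],[0,0,0],0],[[-4,-110,-20],[0,0,0],0],[[-6,-145,-20],[0,0,0],0],[[-7,-180,-20],[0,0,0],0],[[-8,-215,-20],[0,0,0],0],[[-9,-240,-20],[0,0,0],0],[[-10,-256,-15],[0,0,0],0],[[-10,-262,-8],[0.001,-0.004,0],0],[[-10,-263,0],[0.001,-0.004,0],0],[[-10,-263,3],[0.001,-0.004,0],0],[[-10,-263,3],[0.001,-0.004,0],0],[[-10,-263,3],[0.001,-0.004,0],0]]'
python3 - <<'E'
from h import *
plan([534,-56.5,178],-111.5)
for n in("top","side"):
    p,d=camera(n);cv2.imwrite(f"pics/{n}4.png",cv2.cvtColor(p,cv2.COLOR_RGB2BGR))
b=cv2.imread("pics/side4.png")[200:290,270:370]
cv2.imwrite("pics/d4.png",cv2.resize(b,None,fx=6,fy=6,interpolation=2))
E
```

```text
time_s: 4.68
eef_pos: [0.5327, -0.057, 0.1766]
eef_rot: [-0.001, 0.982, -0.188, -0.002]
wrist_force: [1.5, -0.1, -2.4]
opening: 0.228
t 4.6833 pos [532.7 -57.  176.6] yaw -111.7 F [ 1.5 -0.1 -2.4] open 0.228
shift [ 1.  -0.9 -1.4] rot [-0.001  0.004 -0.003]
tool axes
 [[ 0.929 -0.369 -0.004]
 [-0.369 -0.929  0.002]
 [-0.004 -0.001 -1.   ]]
```

View pics/d4.png

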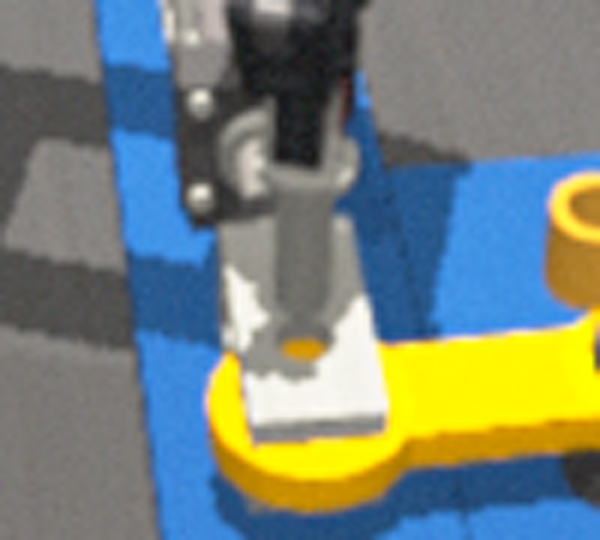

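View pics/top4.png

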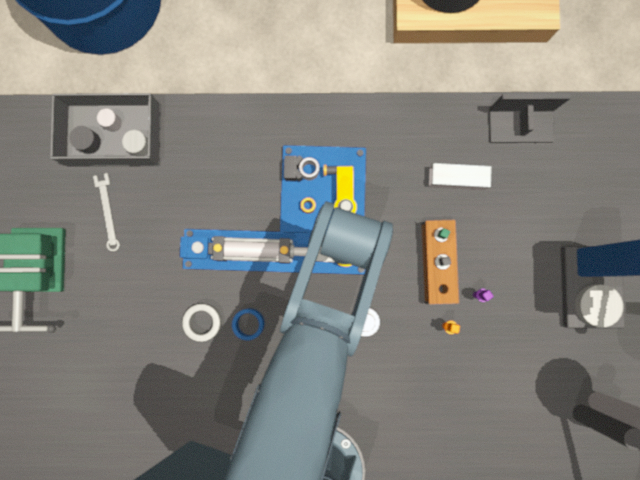

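```bash
python3 - <<'E'
from h import *
b=cv2.imread("pics/side4.png")[222:268,300:345]
b=cv2.convertScaleAbs(b,alpha=1.4)
cv2.imwrite("pics/d5.png",cv2.resize(b,None,fx=13,fy=13,interpolation=cv2.INTER_CUBIC))
E
```

```text
(no output)
```

View pics/d5.png

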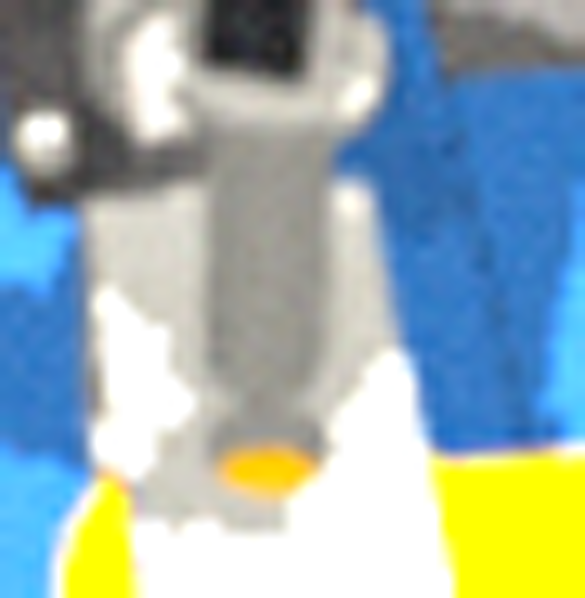

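```bash
python3 - <<'E'
from h import *
def proj(n,p):
    c=get_calibration(n);T=np.linalg.inv(np.array(c["world_from_camera"]));q=T[:3,:3]@(np.array(p)/1000)+T[:3,3]
    u=c["fx"]*q[0]/q[2]+c["cx"];v=c["fy"]*q[1]/q[2]+c["cy"];return ((u-300+.5)*13-.5,(v-222+.5)*13-.5)
f=lambda x,y,z:print((ray("side",300+(x+.5)/13-.5,222+(y+.5)/13-.5,z)*1000).round(1)[:2])
f(266,400,.0933);f(266,395,.0933);f(270,451,.077);f(273.5,449,.077)
print("collar/shaft axis pts for pin at tcp",[np.round(proj("side",(532.7,-57,z)),0) for z in (93.3,110,130,149.3)])
E
```

```text
[530.8 -63.3]
[531.  -62.3]
[532.7 -57.6]
[533.3 -57.3]
collar/shaft axis pts for pin at tcp [array([272., 369.]), array([274., 286.]), array([278., 183.]), array([281.,  81.])]
```

```bash
python3 - <<'E'
from h import *
ims=[]
for i in range(4):
    p,d=camera("side");ims.append(p.astype(float))
m=np.mean(ims,0)[205:265,295:355]
m=255*(np.clip(m/200,0,1))**0.7
cv2.imwrite("pics/d6.png",cv2.resize(m.astype(np.uint8)[...,::-1],None,fx=10,fy=10,interpolation=cv2.INTER_CUBIC))
E
```

```text
(no output)
```

View pics/d6.png

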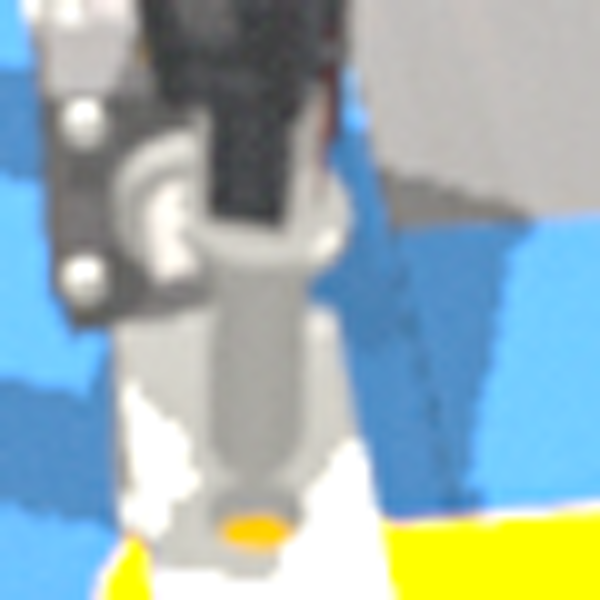

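```bash
python3 - <<'E'
from h import *
p,d=camera("side");np.save("s6.npy",d)
c=get_calibration("side");T=np.array(c["world_from_camera"])
def P(u,v):
    z=d[v,u];q=T[:3,:3]@np.array([(u-c["cx"])/c["fx"]*z,(v-c["cy"])/c["fy"]*z,z])+T[:3,3];return (q*1000).round(1)
for v in range(222,262,1): print(v,[P(u,v).tolist() for u in(316,318,320,321,323,326)])
E
```

```text
222 [[519.8, -75.5, 180.4], [523.4, -75.4, 180.0], [526.2, -79.2, 182.8], [528.2, -78.2, 181.8], [531.4, -80.0, 182.9], [537.7, -75.0, 177.9]]
223 [[520.2, -73.2, 176.2], [523.8, -73.0, 175.5], [527.6, -72.1, 174.3], [528.5, -77.0, 178.4], [531.4, -80.0, 180.6], [537.9, -74.5, 175.1]]
224 [[519.8, -76.1, 176.3], [523.5, -75.0, 174.9], [526.9, -75.9, 175.3], [528.8, -75.5, 174.8], [531.5, -80.2, 178.4], [537.9, -74.8, 173.1]]
225 [[520.0, -75.2, 173.2], [523.3, -76.3, 173.8], [526.4, -78.9, 175.7], [528.3, -78.3, 174.9], [531.8, -78.7, 174.8], [538.1, -74.2, 170.2]]
226 [[521.3, -68.0, 164.5], [523.4, -76.2, 171.3], [526.9, -76.8, 171.5], [528.3, -78.6, 172.8], [531.9, -78.3, 172.2], [537.7, -76.2, 169.6]]
227 [[522.5, -61.1, 156.0], [525.8, -62.9, 157.2], [528.3, -69.2, 162.3], [529.9, -70.5, 163.2], [533.2, -72.1, 164.2], [540.5, -62.9, 155.4]]
228 [[521.8, -65.3, 157.4], [525.8, -63.1, 154.9], [529.3, -64.3, 155.6], [530.8, -65.9, 156.8], [534.5, -65.6, 156.0], [540.0, -65.9, 155.7]]
229 [[521.8, -65.7, 155.3], [525.1, -67.4, 156.4], [529.0, -66.0, 154.7], [530.5, -68.0, 156.3], [5
[... 3816 characters left out ...]
, -55.9, 74.4]]
257 [[524.5, -56.7, 75.2], [529.9, -48.3, 66.2], [534.0, -47.4, 64.7], [536.4, -45.2, 62.2], [540.0, -47.4, 63.9], [542.9, -62.5, 78.3]]
258 [[523.4, -62.8, 78.6], [530.2, -47.0, 62.1], [534.1, -47.2, 61.7], [535.8, -48.9, 63.2], [539.3, -51.5, 65.3], [542.5, -64.6, 77.8]]
259 [[522.8, -66.5, 79.7], [527.3, -63.4, 76.0], [533.2, -52.4, 64.2], [535.0, -53.2, 64.8], [536.8, -64.6, 75.9], [542.2, -66.9, 77.4]]
260 [[523.0, -65.6, 76.1], [527.0, -65.2, 75.2], [530.1, -69.3, 78.8], [532.2, -68.4, 77.5], [535.9, -69.4, 78.0], [542.6, -65.2, 72.9]]
261 [[522.8, -67.1, 74.9], [526.5, -68.4, 75.7], [529.8, -71.2, 78.0], [532.1, -69.2, 75.6], [535.8, -70.1, 76.0], [541.2, -72.2, 77.4]]
```

Depth along the shaft shows the pin hanging plumb, at about y −55 to −57 and x 532, with the hole at about (533.2,−57.5). I'll shift by about 1.3 mm in x and −0.5 mm in y, then lower gently.

```bash
python3 -m jog '[[[1.4,0,4],[0,0.004,0],0],[[1.4,0,8],[0,0.004,0],0],[[1.4,0,11],[0,0.004,0],0],[[1.4,0,11.5],[0,0.004,0],0],[[1.4,0,11.5],[0,0.004,0],0]]'
python3 - <<'E'
from h import *
plan([534,-57.5,154],-111.6)
p,d=camera("side")
m=p[205:265,295:355];m=255*(np.clip(m/200,0,1))**0.7
cv2.imwrite("pics/d7.png",cv2.resize(m.astype(np.uint8)[...,::-1],None,fx=10,fy=10,interpolation=cv2.INTER_CUBIC))
E
```

```text
time_s: 5.45
eef_pos: [0.5343, -0.0566, 0.1654]
eef_rot: [-0.0, 0.982, -0.187, 0.0]
wrist_force: [-0.8, -0.2, -2.5]
opening: 0.222
t 5.45 pos [534.3 -56.6 165.4] yaw -111.6 F [-0.8 -0.2 -2.5] open 0.222
shift [ 0.   0.9 11.4] rot [-0.001 -0.001  0.   ]
tool axes
 [[ 0.93  -0.368  0.001]
 [-0.368 -0.93   0.001]
 [ 0.001 -0.001 -1.   ]]
```

View pics/d7.png

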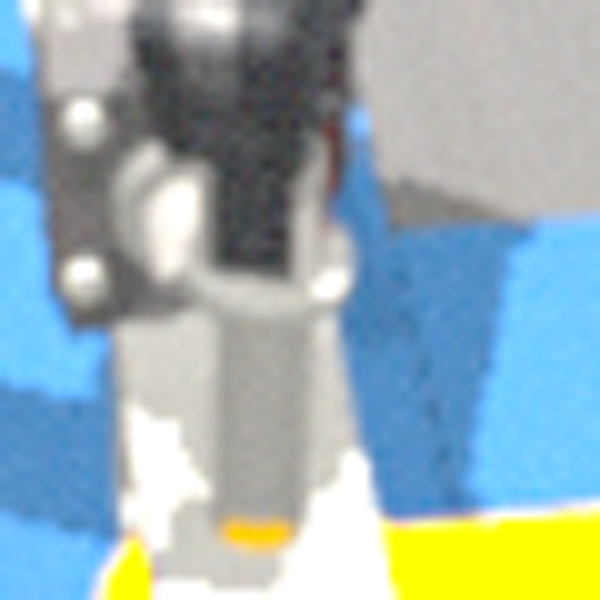

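```bash
python3 -m jog '[[[0,0.9,1],[0,0,0],0],[[0,0.9,3],[0,0,0],0],[[0,0.9,5],[0,0,0],0],[[0,0.9,6],[0,0,0],0],[[0,0.9,6],[0,0,0],0]]'
```

```text
time_s: 5.92
eef_pos: [0.5341, -0.0574, 0.1594]
eef_rot: [-0.001, 0.982, -0.187, 0.001]
wrist_force: [0.0, 0.0, -4.2]
opening: 0.225
```

```bash
python3 -m jog '[[[0,0,1],[0,0,0],0],[[0,0,2],[0,0,0],0],[[0,0,3],[0,0,0],0],[[0,0,3],[0,0,0],0]]'
python3 -m jog '[[[0,0,1],[0,0,0],0],[[0,0,2],[0,0,0],0],[[0,0,3],[0,0,0],0],[[0,0,3],[0,0,0],0]]'
```

```text
time_s: 6.25
eef_pos: [0.5341, -0.0573, 0.1562]
eef_rot: [-0.001, 0.982, -0.187, 0.001]
wrist_force: [0.7, -0.1, -3.2]
opening: 0.223
time_s: 6.58
eef_pos: [0.534, -0.0572, 0.153]
eef_rot: [-0.001, 0.982, -0.187, 0.0]
wrist_force: [0.6, 1.4, -2.6]
opening: 0.224
```

```bash
python3 -m jog '[[[0,0,1],[0,0,0],0],[[0.7,1.9,1.5],[0,0,0],0],[[1.5,3.8,1.5],[0,0,0],0],[[2.2,5.6,1.5],[0,0,0],0],[[3,7.5,1.5],[0,0,0],0],[[3.7,9.3,1.5],[0,0,0],0],[[4.4,11.2,1.5],[0,0,0],0],[[4.4,11.2,1.5],[0,0,0],0]]'
python3 - <<'E'
from h import *
plan([533.5,-72,152],-111.6)
p,d=camera("side")
m=p[200:290,270:370]
cv2.imwrite("pics/d8.png",cv2.resize(m[...,::-1],None,fx=6,fy=6,interpolation=cv2.INTER_CUBIC))
E
```

```text
time_s: 7.25
eef_pos: [0.5338, -0.0698, 0.1514]
eef_rot: [-0.0, 0.982, -0.188, 0.0]
wrist_force: [0.4, 2.0, -2.5]
opening: 0.227
t 7.25 pos [533.8 -69.8 151.4] yaw -111.6 F [ 0.4  2.  -2.5] open 0.227
shift [ 0.5  2.2 -0.6] rot [-0.001 -0.    -0.   ]
tool axes
 [[ 0.93  -0.368  0.001]
 [-0.368 -0.93   0.001]
 [ 0.    -0.001 -1.   ]]
```

View pics/d8.png

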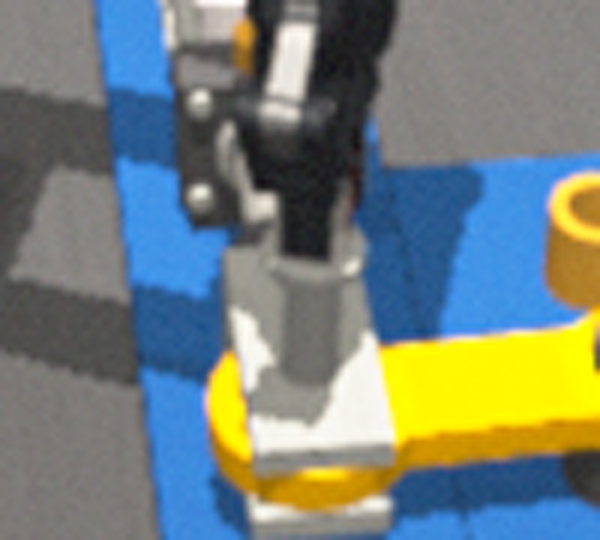

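The clevis follows the pin, with about 2 N of drag. Next I'll feel downward for the eye.

```bash
python3 -m jog '[[[0,0,1],[0,0,0],0],[[0,0,2],[0,0,0],0],[[0,0,2.5],[0,0,0],0],[[0,0,2.5],[0,0,0],0]]'
python3 -m jog '[[[0,0,0.6],[0,0,0],0],[[0,0,1.2],[0,0,0],0],[[0,0,1.2],[0,0,0],0]]'
```

```text
time_s: 7.63
eef_pos: [0.5339, -0.0699, 0.1487]
eef_rot: [-0.0, 0.982, -0.187, 0.0]
wrist_force: [0.5, 1.8, -3.1]
opening: 0.226
time_s: 7.88
eef_pos: [0.5341, -0.0699, 0.148]
eef_rot: [-0.0, 0.982, -0.187, 0.001]
wrist_force: [-0.6, 2.5, 2.3]
opening: 0.224
```

```bash
python3 -m jog '[[[0.2,0.5,0.5],[0,0,0],0],[[0.4,0.9,0.7],[0,0,0],0],[[0.4,0.9,0.7],[0,0,0],0]]'
python3 -m jog '[[[0.2,0.5,0.5],[0,0,0],0],[[0.4,0.9,0.7],[0,0,0],0],[[0.4,0.9,0.7],[0,0,0],0]]'
python3 -m jog '[[[0.2,0.5,0.5],[0,0,0],0],[[0.4,0.9,0.7],[0,0,0],0],[[0.4,0.9,0.7],[0,0,0],0]]'
```

```text
time_s: 8.13
eef_pos: [0.5342, -0.0709, 0.1472]
eef_rot: [-0.0, 0.982, -0.187, 0.001]
wrist_force: [-0.0, 2.9, -0.8]
opening: 0.224
time_s: 8.38
eef_pos: [0.534, -0.0719, 0.146]
eef_rot: [-0.0, 0.982, -0.187, 0.0]
wrist_force: [0.8, 2.6, -2.1]
opening: 0.227
time_s: 8.63
eef_pos: [0.534, -0.073, 0.1451]
eef_rot: [-0.0, 0.982, -0.187, 0.0]
wrist_force: [0.7, 2.1, -2.0]
opening: 0.227
```

The nose is dropping past the eye's top face (z 148.0 → 145.1) with no push-back, so it has found the hole. I'll keep going down gently.

```bash
python3 -m jog '[[[0,0,0.7],[0,0,0],0],[[0,0,1.4],[0,0,0],0],[[0,0,2],[0,0,0],0],[[0,0,2],[0,0,0],0]]'
```

```text
time_s: 8.97
eef_pos: [0.534, -0.073, 0.143]
eef_rot: [-0.0, 0.982, -0.187, 0.0]
wrist_force: [1.5, 3.3, -2.2]
opening: 0.225
```

```bash
python3 -m jog '[[[0,0,0.7],[0,0,0],0],[[0,0,1.4],[0,0,0],0],[[0,0,2],[0,0,0],0],[[0,0,2],[0,0,0],0]]'
python3 -m jog '[[[0,0,0.7],[0,0,0],0],[[0,0,1.4],[0,0,0],0],[[0,0,2],[0,0,0],0],[[0,0,2],[0,0,0],0]]'
```

```text
time_s: 9.3
eef_pos: [0.534, -0.0729, 0.1409]
eef_rot: [-0.0, 0.982, -0.187, 0.0]
wrist_force: [0.3, 3.3, -1.4]
opening: 0.227
time_s: 9.63
eef_pos: [0.534, -0.0729, 0.1387]
eef_rot: [-0.0, 0.982, -0.187, 0.0]
wrist_force: [1.2, 3.5, -2.1]
opening: 0.228
```

```bash
python3 -m jog '[[[0,0,1],[0,0,0],0],[[0,0,2],[0,0,0],0],[[0,0,3],[0,0,0],0],[[0,0,4],[0,0,0],0],[[0,0,4],[0,0,0],0]]'
python3 -m jog '[[[0,0,1],[0,0,0],0],[[0,0,2],[0,0,0],0],[[0,0,3],[0,0,0],0],[[0,0,4],[0,0,0],0],[[0,0,4],[0,0,0],0]]'
python3 -m jog '[[[0,0,0.7],[0,0,0],0],[[0,0,1.4],[0,0,0],0],[[0,0,2],[0,0,0],0],[[0,0,2],[0,0,0],0]]'
```

```text
time_s: 10.05
eef_pos: [0.534, -0.0729, 0.1344]
eef_rot: [-0.0, 0.982, -0.187, 0.0]
wrist_force: [0.2, 2.6, -2.5]
opening: 0.22
time_s: 10.47
eef_pos: [0.534, -0.0729, 0.1302]
eef_rot: [-0.0, 0.982, -0.187, 0.0]
wrist_force: [0.5, 2.9, -2.6]
opening: 0.223
time_s: 10.8
eef_pos: [0.534, -0.0729, 0.1281]
eef_rot: [-0.0, 0.982, -0.188, 0.0]
wrist_force: [1.7, 3.5, -1.7]
opening: 0.232
```

```bash
python3 -m jog '[[[0,0,0.7],[0,0,0],0],[[0,0,1.4],[0,0,0],0],[[0,0,2],[0,0,0],0],[[0,0,2],[0,0,0],0]]'
python3 -m jog '[[[0,0,1],[0,0,0],0],[[0,0,2],[0,0,0],0],[[0,0,3],[0,0,0],0],[[0,0,3],[0,0,0],0]]'
python3 -m jog '[[[0,0,1],[0,0,0],0],[[0,0,2],[0,0,0],0],[[0,0,3],[0,0,0],0],[[0,0,4],[0,0,0],0],[[0,0,4],[0,0,0],0]]'
```

```text
time_s: 11.13
eef_pos: [0.534, -0.0729, 0.1259]
eef_rot: [-0.0, 0.982, -0.188, 0.0]
wrist_force: [0.9, 3.4, -1.7]
opening: 0.225
time_s: 11.47
eef_pos: [0.534, -0.0729, 0.1227]
eef_rot: [-0.0, 0.982, -0.188, 0.0]
wrist_force: [2.1, 4.0, -2.0]
opening: 0.224
time_s: 11.88
eef_pos: [0.5339, -0.0728, 0.1185]
eef_rot: [-0.0, 0.982, -0.188, 0.0]
wrist_force: [1.4, 3.8, -2.7]
opening: 0.222
```

```bash
python3 -m jog '[[[0,0,1.5],[0,0,0],0],[[0,0,3],[0,0,0],0],[[0,0,4.5],[0,0,0],0],[[0,0,6],[0,0,0],0],[[0,0,6],[0,0,0],0]]'
python3 -m jog '[[[0,0,1.5],[0,0,0],0],[[0,0,3],[0,0,0],0],[[0,0,4.5],[0,0,0],0],[[0,0,5.5],[0,0,0],0],[[0,0,5.5],[0,0,0],0]]'
python3 -m jog '[[[0,0,0.5],[0,0,0],0],[[0,0,1],[0,0,0],0],[[0,0,1],[0,0,0],0]]'
```

```text
time_s: 12.3
eef_pos: [0.5339, -0.0728, 0.1121]
eef_rot: [-0.0, 0.982, -0.188, 0.0]
wrist_force: [1.5, 3.1, -3.6]
opening: 0.225
time_s: 12.72
eef_pos: [0.5339, -0.0728, 0.1063]
eef_rot: [-0.0, 0.982, -0.188, 0.0]
wrist_force: [2.9, 3.3, -2.6]
opening: 0.227
time_s: 12.97
eef_pos: [0.5339, -0.0728, 0.1053]
eef_rot: [-0.0, 0.982, -0.188, 0.0]
wrist_force: [2.0, 3.6, -2.4]
opening: 0.227
```

```bash
python3 -m jog '[[[0,0,0.4],[0,0,0],0],[[0,0,0.8],[0,0,0],0],[[0,0,0.8],[0,0,0],0]]'
python3 -m jog '[[[0,0,0.4],[0,0,0],0],[[0,0,0.6],[0,0,0],0],[[0,0,0.6],[0,0,0],0]]'
```

```text
time_s: 13.22
eef_pos: [0.534, -0.0728, 0.1045]
eef_rot: [-0.0, 0.982, -0.188, 0.0]
wrist_force: [2.5, 4.0, -0.3]
opening: 0.219
time_s: 13.47
eef_pos: [0.5341, -0.0728, 0.1044]
eef_rot: [-0.0, 0.982, -0.188, 0.0]
wrist_force: [0.1, 3.9, 5.3]
opening: 0.226
```

The collar touches down at z 104.4, where I expected it (77 + 27.3), with about 8 N of contact. I'll release and look.

```bash
python3 -m jog '[[[0,0,0],[0,0,0],0.3],[[0,0,0],[0,0,0],0.4],[[0,0,0],[0,0,0],0.5],[[0,0,0],[0,0,0],0.6],[[0,0,0],[0,0,0],0.6],[[0,0,0],[0,0,0],0.6]]'
python3 - <<'E'
from h import *
plan([534,-72.8,104.4],-111.6)
p,d=camera("side")
m=p[190:290,270:370]
cv2.imwrite("pics/d9.png",cv2.resize(m[...,::-1],None,fx=6,fy=6,interpolation=cv2.INTER_CUBIC))
E
```

```text
time_s: 13.97
eef_pos: [0.534, -0.073, 0.1043]
eef_rot: [-0.0, 0.982, -0.188, 0.0]
wrist_force: [-0.3, 0.0, 0.1]
opening: 0.599
t 13.9667 pos [534.  -73.  104.3] yaw -111.6 F [-0.3  0.   0.1] open 0.599
shift [-0.  -0.2 -0.1] rot [-0.001 -0.001 -0.   ]
tool axes
 [[ 0.93  -0.368  0.001]
 [-0.368 -0.93   0.   ]
 [ 0.001 -0.001 -1.   ]]
```

View pics/d9.png

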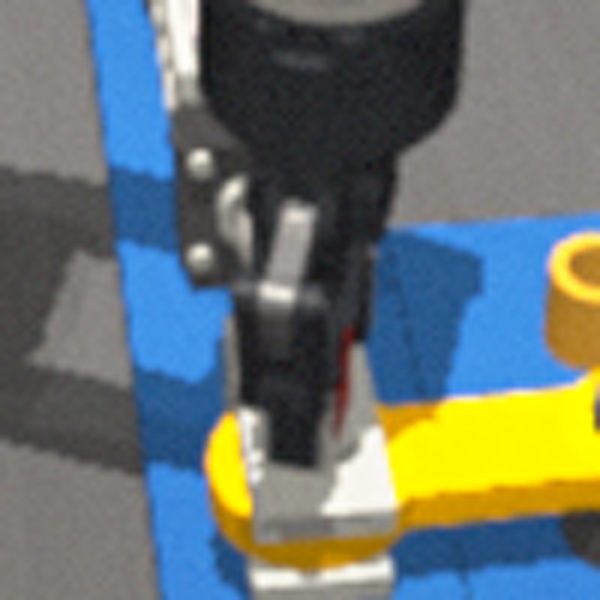

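The fingers are open and the force is about zero. I'll lift clear and check the seat.

```bash
python3 -m jog '[[[0,0,-5],[0,0,0],0.6],[[0,0,-15],[0,0,0],0.6],[[0,0,-30],[0,0,0],0.6],[[0,0,-55],[0,0,0],0.6],[[0,0,-85],[0,0,0],0.6],[[-30,0,-110],[0,0,0],0.6],[[-65,0,-120],[0,0,0],0.6],[[-100,10,-120],[0,0,0],0.6],[[-140,15,-120],[0,0,0],0.6],[[-180,20,-120],[0,0,0],0.6],[[-200,20,-120],[0,0,0],0.6],[[-200,20,-120],[0,0,0],0.6]]'
python3 - <<'E'
from h import *
for n in("top","side"):
    p,d=camera(n);cv2.imwrite(f"pics/{n}9.png",cv2.cvtColor(p,cv2.COLOR_RGB2BGR));np.save(f"{n}9.npy",d)
b=cv2.imread("pics/side9.png")[205:285,280:380]
cv2.imwrite("pics/e1.png",cv2.resize(b,None,fx=7,fy=7,interpolation=cv2.INTER_CUBIC))
E
```

```text
time_s: 15.02
eef_pos: [0.3377, -0.0165, 0.2244]
eef_rot: [-0.0, 0.982, -0.187, 0.001]
wrist_force: [0.4, -1.4, -0.7]
opening: 0.603
```

View pics/e1.png

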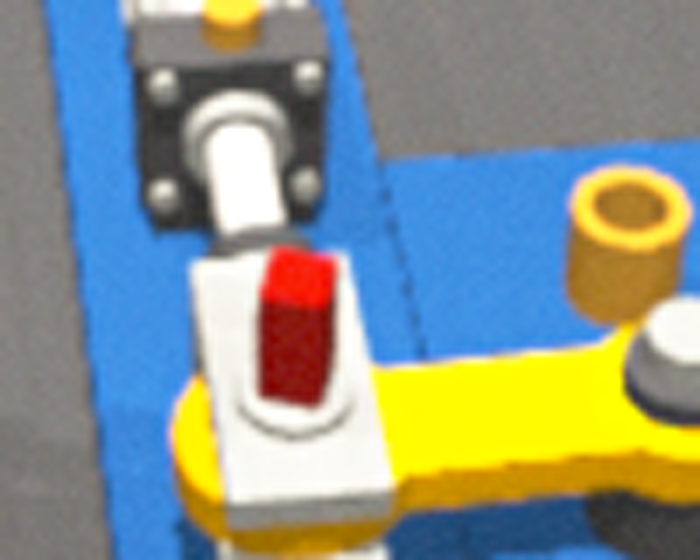

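View pics/top9.png

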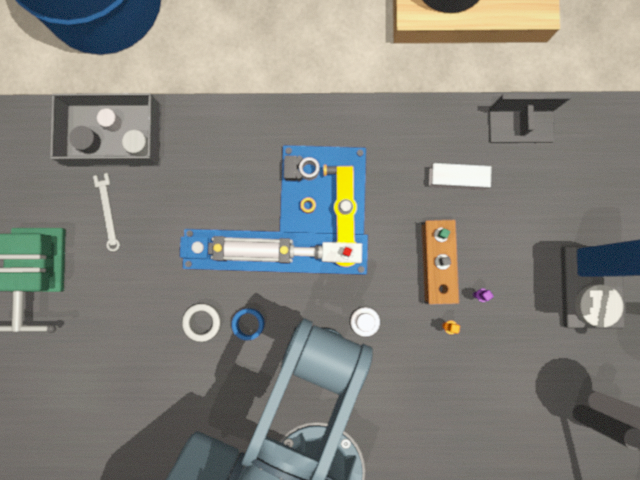

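View pics/side9.png

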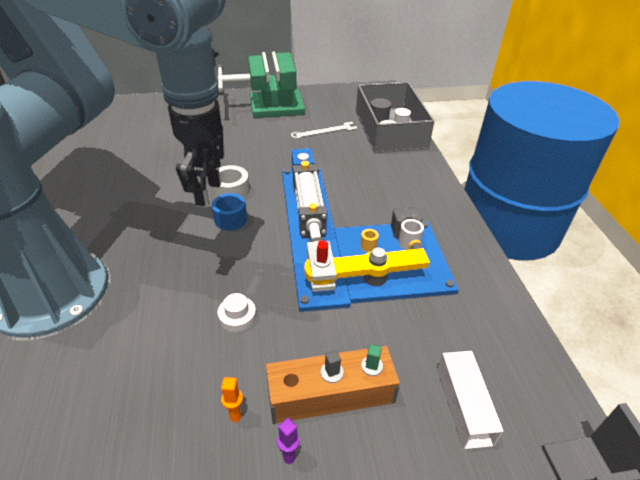

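The red pin stands upright in the clevis at side px (322,252), with its collar on the jaw and nothing else disturbed. One last depth check on the seat height.

```bash
python3 - <<'E'
from h import *
for n,grip,cl in(("top",(346,348,251,253),(330,336,249,255)),("side",(320,325,242,246),(313,320,270,273))):
    d=np.load(n+"9.npy");c=get_calibration(n);T=np.array(c["world_from_camera"])
    for nm,(a,b,e,f) in(("grip",grip),("clevis",cl)):
        v,u=np.mgrid[e:f+1,a:b+1];z=d[v,u];q=np.stack([(u-c["cx"])/c["fx"]*z,(v-c["cy"])/c["fy"]*z,z],-1)@T[:3,:3].T+T[:3,3]
        print(n,nm,(np.median(q.reshape(-1,3),0)*1000).round(1))
E
```

```text
top grip [531.1 -71.2 123.7]
top clevis [534.1 -40.4  76.5]
side grip [533.  -74.8 124.6]
side clevis [519.1 -96.1  76.4]
```

```bash
python3 -c "
from bench import *
print(get_obs()['time_s'],hand_in())"
```

```text
the job is handed in; nothing more can be done
15.1167 None
```

The red clevis pin is through the top jaw, the lever's eye and the bottom jaw, with its collar down on the clevis. I let go of it and handed the job in at about 15 s.

- **Finding the eye:** I lowered the pin about 9 mm into the top jaw and drew the clevis out about 13 mm. A light touch (about 5 N) found the eye's top face, and about 3 mm further out the pin dropped into the hole.
- **Forces:** The highest reading was about 8 N, when the collar touched down. I only saw forces at the end of each move, not continuously.
- **Seat check:** Collar contact came at a tool height of 104.4 mm, against 104.3 mm expected. By depth, the grip's top stands 47.2 mm (top camera) and 48.2 mm (side camera) above the clevis face; fully seated is 48 mm, and the difference is within camera noise.
- **Surroundings:** In the last pictures the other pins, the orange and purple look-alikes and the loose things look undisturbed, and the arm is clear.
- **Disagreement:** The two cameras differed by 2–4 mm in y throughout. I went by the side camera, which matched where the jaws closed on the pin.

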